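# Carry the open job tray to the tray rack and push it home

### The arm

A 7-joint arm with a two-finger parallel gripper is mounted at the origin on a cart in front of the work surface, level with it; the furniture and walls round the work are solid. World frame = base frame: x ahead of the robot, y to its left, z up, the work surface at z = 0. Lengths are in m, angles in rad, forces in N, time in s.
With the tool pointing down it reaches from about 0.35 to 0.9 m from the base axis. Payload 8.1 kg.
Tool frame: the origin (TCP) lies midway between the tips of the shut fingers; the grasp point (between the pads) lies 19 mm behind it; z points along the fingers, y is the line along which they close (so a half turn about z gives the same grasp; the last joint's range is limited). The gripper opens to 92 mm and grips with 3 to 60 N. Pads are 19 mm wide; open, the fingers measure 130 mm over their backs; the gripper's body (75 mm by 190 mm) begins 47 mm behind the grasp point.
Start: joints at [-0.103, 0.434, 0.025, 1.573, -0.012, 1.134, -0.075], TCP at [0.625, -0, 0.202] pointing down, gripper open.
Joint ranges: [-2.62, 2.62], [-0.44, 2.09], [-1.27, 1.32], [0.08, 2.57], [-1.32, 4.46], [0.12, 2], [-2.74, 2.74]. Speed limits (rad/s): [2.22, 2.22, 3.01, 3.01, 3.14, 3.14, 3.14].

### API

Orientations are given as a rotation vector (axis times angle).
In Python, from cell import observe, get_image, camera_model, sign_off, recognise, silhouettes gives the robot as it stands.
- The arm moves only by the tool apply_moves, never from a script. Its argument "motion" is a list of rows, each an object of numbers: "x", "y", "z": the shift along the world's x, y, z in cm; "yaw": the turn about the world's z in degrees; "hand": the opening, from -1 (shut) to 1 (fully open), so that 0 is half open. In form: [{"x": .., "y": .., "z": .., "yaw": .., "hand": ..}, ...]. A call has 1 to 10 rows; each row is the pose to reach, as a shift and turn from the pose commanded when the call began; what a row does not reach only later rows make up. A row lasts 1/8 s, in which the tool goes at most 62.5 mm and 10.7 degrees, less where a joint would pass 70% of its speed; a pose out of reach is approached as far as the arm can. A call with a gripper value outside its range is refused whole. The fingers move at their own pace and stop on an object; "newtons" is the grip in N (left out, the last holds). Time passes only in rows, so rows that repeat a pose let the fingers close. It gives the time, the measured TCP pose, the force, the opening and the grip force at its end, in the units of the state.
- observe(): the state, without advancing time (a new reading comes with each control period).
- get_image(name): name is "scene" or "side" or "wrist"; returns the picture (400x640x3 uint8, blue, green, red); there is no depth.
- camera_model(name): a dict with "camera_matrix" (3x3 intrinsics, pixels), "T" (4x4, takes a point from camera to world coordinates). Camera axes: x right, y up, looking along -z (the intrinsics and any distortion apply to the point x, -y, -z); pixel columns grow to the right and rows downward; lengths in m; the calibration is good to about 2 mm. A picture is of the moment at which its call begins: read the wrist's pose just before it. camera_model takes no time and is no camera call; for the wrist camera it gives the pose at the moment of the call.
- sign_off(): hands the job in; it is judged then, once.
Trained networks look in the newest picture that a camera, given by its name, has taken for a name from the list of things; names that differ only in an ending like _2 or _b are one class to them, and where a whole thing is asked for, a point or a joint stands for the part that bears it (a point fixed in the world has none). Each returns a list of dicts, best first, with "p" (0 to 1); they miss things now and then, are a little off and sometimes report something else, mostly with a low value. They report only what shows in the picture. A call takes as long as a camera call. They do not tell look-alikes from the thing itself.
- recognise(query, camera): "rect" ([left, top, right, bottom] in pixels, round what is visible of it).
- silhouettes(query, camera): "mask" (400x640 bool, what is visible of it) and "rect" ([left, top, right, bottom] in pixels, round what is visible of it).
The state is a dict: "clock": time; "joints": joint angles; "dq": joint speeds; "joint_efforts": joint torques, N m; "position": TCP position; "ee_rot": TCP orientation; "force": force on the tool from outside, world axes, zero at the start; "ft_torque": the same for the moment, N m; "width": opening from 0.0 (shut) to 1.0 (fully open); "gripper_force": force on a finger pad.
Only numpy, scipy, OpenCV 4.12 (cv2) and the standard library are available. Lean on these libraries where they do the work, as an engineer would, in place of code of your own. Each camera call takes 0.05 s, during which the arm holds its last target. There are 200 camera calls.

### The job

Lift the open job tray by its arched handle and carry it, level and with everything in it, to the grey tray rack: set it down on the rack's open front deck, handle crosswise to the bay, and let go of it there. Then push the tray in under the roof with the fingers until it is fully home against the back stop, with the tin, the buffing block and the lens gauge still inside. Do not knock over or shift the white spray bottle.

Things in the scene. Friction and masses are not known exactly. Their poses are not given: they have to be found in the camera images.
- job_tray: open grey plastic job tray, 124 (x) x 150 (y) x 25 mm, walls and floor 4 mm thick, loose, 0.24 to 0.39 kg plus 0.19 kg of contents (slides on the deck under 3 to 5 N); starts on the worktop left of the robot's middle, turned up to 0.3 rad. Origin: centre of its underside; z up. Alike under a half turn about z
- tray_handle (a point): centre of the tray's carrying handle: a pale wooden bar 12 mm thick (tray x), 144 mm long (along tray y), 16 mm tall, its centre 85 mm above the tray's underside, over the middle of the tray, on two thin steel uprights at the tray's y ends. Axes as the tray. About 50 mm free below the bar, above the contents
- rack_home (a point): where the tray's underside centre comes when the tray is fully home in the fixed grey sheet-metal tray rack: on the deck's top, 40 mm above the worktop. Rack axes: +x points into the bay, y across it, z up. Back stop face at x = +63 mm; bay 162 mm wide between cheeks from x = -25 mm inwards, with 60 mm high lead-ins flaring outwards to 186 mm apart at x = -58 mm
- rack_front (a point): middle of the rack's open front deck, on its top, 122 mm before rack_home (same axes): set the tray's underside centre down here; the tray's back edge is then just before the lead-ins. The flat deck is 190 mm wide and reaches 75 mm nearer the robot than this point; nothing is above it
- rack_roof (a point): middle of the roof's front edge, at mid-thickness, 122 mm above the deck and 5 mm before rack_home; the roof's underside is 120 mm above the deck, and it runs from here to the back stop (two small boxes 17 mm high sit on it). The 93 mm high tray passes under it, but a gripper holding the handle does not
- tin_centre (a point): centre of the round tin, 54 mm diameter, 22 mm high, lying loose in the tray
- buff_centre (a point): centre of the buffing block, 26 x 62 x 24 mm, wood on grey felt, loose in the tray
- gauge_centre (a point): centre of the lens gauge (round dial 50 mm with a foot, 72 x 50 x 12 mm), loose in the tray; the point is the middle of its outline, half-way up
- spray_bottle: white spray bottle, 50 mm diameter, 131 mm high, standing loose on the worktop between tray and rack; origin at the centre of its underside. To be left standing where it is
There are look-alikes about, which are no part of the job. Of the things that look like the part that bears gauge_centre, take the one that is nearest to the robot's base at the start.

How it is judged:
By the outcome, as a careful person would: the job done as asked, in the order asked, and still so for the second after the job is handed in, with the robot touching nothing.
It also fails if it takes over 64 s, if anything falls off the work surface, if the arm or the gripper's body presses on something with over 40 N, if the wrist force passes 120 N, or if a joint passes its speed limit or range.

## Working session

There is one attempt and no reset: what is moved stays moved. The work goes in short steps, Python scripts to look and compute and a tool call to move; the robot and the scene stay as the last step left them, time stands still between calls to the robot, and variables do not carry over. Pictures are saved under pics/ and viewed, at most 10 in all, crops included, and the job is handed in when it is done.

Besides the shell and the picture viewer there is one more tool, called after "Request:" as name([rows], argument=value, ...), one row to a line, values as JSON. apply_moves: Moves the arm, as the interface text tells. Its arguments: {"type":"object","properties":{"motion":{"type":"array","items":{"type":"object","properties":{"x":{"type":"number"},"y":{"type":"number"},"z":{"type":"number"},"yaw":{"type":"number"},"hand":{"type":"number"}}}},"newtons":{"type":"number"}},"required":["motion"]}

```bash
mkdir -p pics; ls; cat > h.py <<'E'
import numpy as np, cv2
from cell import *
def ray(cam,uv):
    m=camera_model(cam);K=m["camera_matrix"];T=np.array(m["T"])
    p=np.linalg.inv(K)@[uv[0],uv[1],1]; d=T[:3,:3]@[p[0],-p[1],-p[2]]
    return T[:3,3],d/np.linalg.norm(d)
def at_z(cam,uv,z):
    o,d=ray(cam,uv); return o+d*(z-o[2])/d[2]
def proj(cam,P):
    m=camera_model(cam);K=np.array(m["camera_matrix"]);T=np.array(m["T"])
    c=np.linalg.inv(T)@np.append(P,1); q=K@[c[0],-c[1],-c[2]]; return q[:2]/q[2]
E
python3 - <<'E'
from h import *
m=camera_model("scene");print(m)
print(camera_model("side"))
for c in("scene","side"):
    cv2.imwrite(f"pics/{c}0.png",get_image(c))
    for q in("job_tray","rack_home","gauge_centre","tin_centre","buff_centre","spray_bottle"):
        try: print(c,q,[(round(r["p"],2),[int(v) for v in r["rect"]]) for r in recognise(q,c)])
        except Exception as e: print(q,e)
print(observe())
E
```

```text
pics
{'camera_matrix': array([[387.17960827,   0.        , 317.95326967],
       [  0.        , 387.17960827, 195.75442388],
       [  0.        ,   0.        ,   1.        ]]), 'T': array([[-0.87727036,  0.29195883, -0.38099444,  0.22757175],
       [-0.47982287, -0.51205545,  0.71243893,  0.89156555],
       [ 0.01291256,  0.8078114 ,  0.58929959,  0.70490533],
       [ 0.        ,  0.        ,  0.        ,  1.        ]])}
{'camera_matrix': array([[364.99597382,   0.        , 318.7223877 ],
       [  0.        , 364.99597382, 201.45979609],
       [  0.        ,   0.        ,   1.        ]]), 'T': array([[-0.99766376, -0.05315798,  0.04290971,  0.637954  ],
       [ 0.06771988, -0.68677287,  0.7237106 ,  0.96086018],
       [-0.00900177,  0.72492568,  0.68876826,  0.85175917],
       [ 0.        ,  0.        ,  0.        ,  1.        ]])}
scene job_tray [(0.73, [327, 229, 400, 300])]
scene rack_home [(0.9, [314, 111, 409, 196])]
scene gauge_centre [(0.71, [320, 307, 340, 330]), (0.57, [229, 324, 256, 350]), (0.44, [257, 198, 276, 210])]
scene tin_centre [(0.71, [328, 229, 401, 300]
[... 568 characters left out ...]
ock': 0.7, 'joints': array([-0.10255661,  0.43447111,  0.0250357 ,  1.57318752, -0.01158116,
        1.13395571, -0.07509893]), 'dq': array([-0.00253789,  0.00024692,  0.00049973,  0.00211785, -0.0001549 ,
       -0.00038293,  0.00092443]), 'joint_efforts': array([-3.99755834e-06, -6.67498040e+01,  9.83673334e-01, -3.14759803e+01,
       -6.07902836e-02,  3.23921652e-02,  3.58576784e-06]), 'position': array([ 6.25042529e-01, -7.98453076e-05,  2.02465062e-01]), 'ee_rot': array([2.22152942e+00, 2.22119291e+00, 1.03267264e-04]), 'force': array([-0.38993055, -0.23756411,  0.06375569]), 'ft_torque': array([-0.01270266,  0.01094604, -0.04969883]), 'gripper_force': 0.0, 'width': 0.9986178323959346}
```

```bash
python3 - <<'E'
from h import *
a=cv2.imread("pics/scene0.png");cv2.imwrite("pics/a.png",cv2.resize(a[90:370,180:480],None,fx=2.1,fy=2.1,interpolation=2))
E
```

```text
(no output)
```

View pics/a.png

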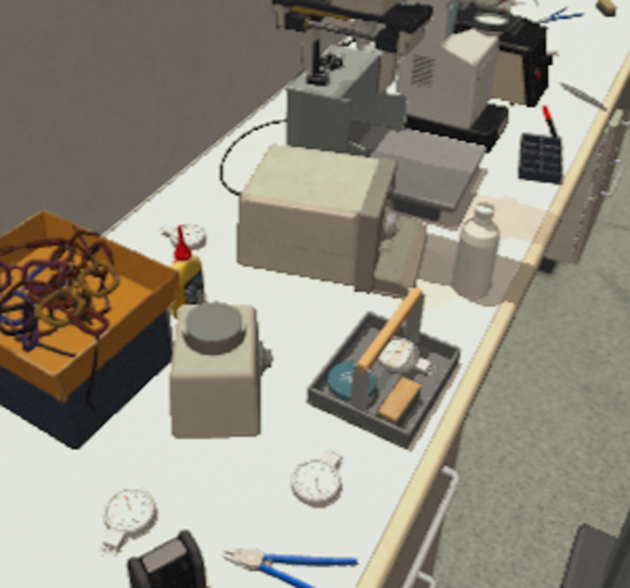

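View pics/side0.png

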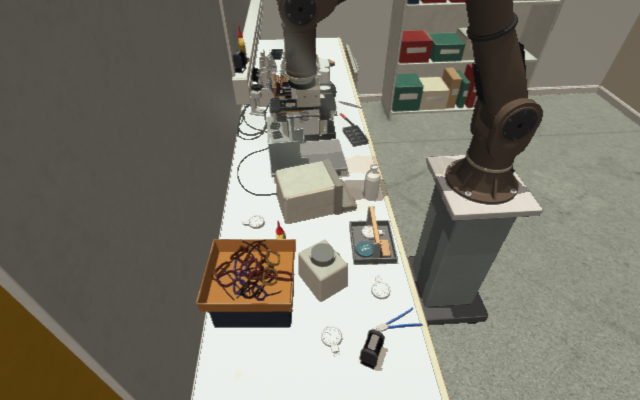

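```bash
python3 - <<'E'
from h import *
c=lambda u,v:(180+u/2.1,90+v/2.1)
for n,p,z in(("tray back L",c(370,313),.025),("tray R",c(460,350),.025),("front",c(408,442),.0),("left",c(308,395),.025),
 ("h1",c(415,290),.093),("h2",c(362,365),.093),("bottle base",c(476,292),0),("deck nearR",c(450,210),.04),("deck R far",c(488,150),.04),("deck left",c(362,172),.04),("deck far left",c(405,125),.04),
 ("roof",c(288,90),.162),("rooffront near",c(338,105),.162),("rooffront far",c(385,55),.162),("beige top",c(280,150),.13),("beige",c(395,165),.13)):
  print(n,at_z("scene",p,z).round(3))
print(at_z("side",(373,234),.093),at_z("side",(371,198),0))
print(at_z("side",(300,158),.04),at_z("side",(338,145),.04),at_z("side",(346,166),.04),at_z("side",(308,171),.04))
print(camera_model("wrist"))
E
```

```text
tray back L [0.49  0.187 0.025]
tray R [0.372 0.194 0.025]
front [0.38  0.328 0.   ]
left [0.495 0.343 0.025]
h1 [0.434 0.197 0.093]
h2 [0.438 0.334 0.093]
bottle base [0.394 0.055 0.   ]
deck nearR [ 0.473 -0.051  0.04 ]
deck R far [ 0.477 -0.239  0.04 ]
deck left [ 0.624 -0.08   0.04 ]
deck far left [ 0.622 -0.248  0.04 ]
roof [ 0.737 -0.05   0.162]
rooffront near [ 0.654 -0.045  0.162]
rooffront far [ 0.663 -0.233  0.162]
beige top [0.691 0.057 0.13 ]
beige [0.539 0.014 0.13 ]
[0.45042902 0.30496931 0.093     ] [ 4.05676683e-01  6.25535852e-02 -1.11022302e-16]
[ 0.64056427 -0.12998641  0.04      ] [ 0.49191376 -0.20150828  0.04      ] [ 0.47713547 -0.06905523  0.04      ] [ 0.61463844 -0.05125885  0.04      ]
{'camera_matrix': array([[358.42101092,   0.        , 320.34862515],
       [  0.        , 358.42101092, 198.77868166],
       [  0.        ,   0.        ,   1.        ]]), 'T': array([[ 9.99999148e-01, -1.25300656e-03, -3.67258863e-04,
         6.24322101e-01],
       [ 1.30488041e-03,  9.69095598e-01,  2.46682020e-01,
         6.53659799e-02],
       [ 4.68147598e-05, -2.46682289e-01,  9.69096407e-01,
         3.84207104e-01],
       [ 0.00000000e+00,  0.00000000e+00,  0.00000000e+00,
         1.00000000e+00]])}
```

Request:
apply_moves([
  {"x":-3,"y":4,"z":3},
  {"x":-6.5,"y":9,"z":3},
  {"x":-10,"y":14,"z":3},
  {"x":-13.5,"y":19,"z":3},
  {"x":-17,"y":24,"z":3},
  {"x":-19,"y":26.3,"z":3},
  {"x":-19,"y":26.3,"z":3},
])

```text
schema error: expected keys x, y, z, yaw, hand
```

```bash
python3 - <<'E'
from h import *
s=observe();print(s["clock"],s["position"],s["ee_rot"])
im=get_image("wrist");cv2.imwrite("pics/w1.png",im)
for q in("job_tray","tin_centre","buff_centre","gauge_centre"):
    print(q,[(round(r["p"],2),[int(v) for v in r["rect"]]) for r in recognise(q,"wrist")])
E
```

```text
0.7 [ 6.25042529e-01 -7.98453076e-05  2.02465062e-01] [2.22152942e+00 2.22119291e+00 1.03267264e-04]
job_tray []
tin_centre []
buff_centre []
gauge_centre [(0.77, [465, 0, 541, 45])]
```

View pics/w1.png

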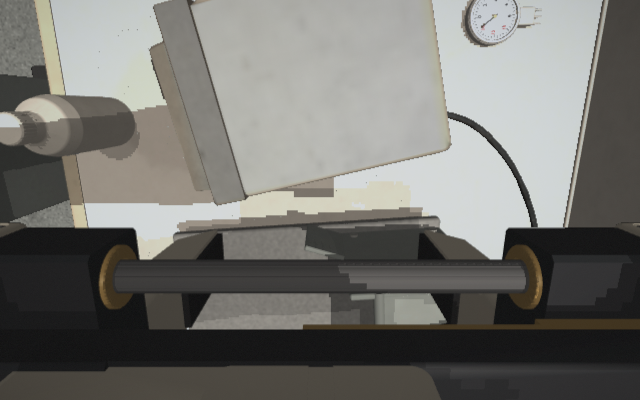

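Request:
apply_moves([
  {"x":-3,"y":2.5,"z":3,"yaw":0,"hand":1},
  {"x":-7,"y":6,"z":6,"yaw":0,"hand":1},
  {"x":-11,"y":9.5,"z":8,"yaw":0,"hand":1},
  {"x":-15,"y":13,"z":8,"yaw":0,"hand":1},
  {"x":-19,"y":16,"z":8,"yaw":0,"hand":1},
  {"x":-19,"y":16,"z":8,"yaw":0,"hand":1},
  {"x":-19,"y":16,"z":8,"yaw":0,"hand":1},
])

```text
clock: 1.82
position: [0.4355, 0.1595, 0.2827]
ee_rot: [2.221, 2.221, 0.001]
force: [1.0, -0.2, 0.1]
width: 1.002
gripper_force: 0.0
```

```bash
python3 - <<'E'
from h import *
s=observe();print(s["clock"],s["position"],s["ee_rot"])
im=get_image("wrist");cv2.imwrite("pics/w2.png",im)
for q in("job_tray","tin_centre","buff_centre","gauge_centre"):
    print(q,[(round(r["p"],2),[int(v) for v in r["rect"]]) for r in recognise(q,"wrist")])
E
```

```text
1.825 [0.43551085 0.159545   0.28267735] [2.22115604e+00 2.22070419e+00 7.72037912e-04]
job_tray [(0.75, [269, 2, 381, 140])]
tin_centre [(0.92, [330, 18, 371, 69])]
buff_centre [(0.69, [284, 7, 310, 74])]
gauge_centre [(0.95, [574, 147, 630, 183]), (0.63, [288, 92, 343, 128])]
```

View pics/w2.png

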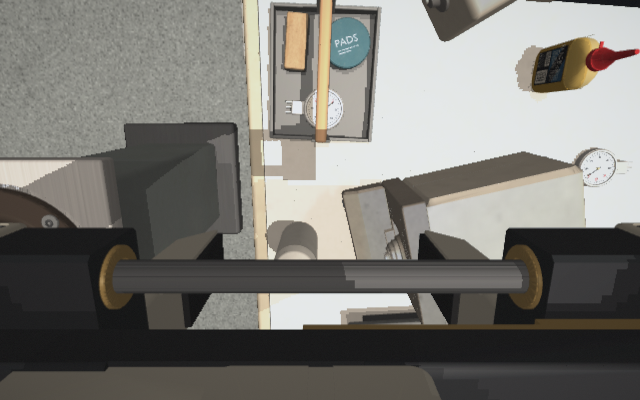

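```bash
python3 - <<'E'
from h import *
C=np.array([at_z("wrist",p,.025) for p in((270,3),(381,8),(371,140),(269,135))])
print(C.round(3),C.mean(0),np.linalg.norm(np.diff(C[[0,1,2,3,0]],axis=0),axis=1))
for p in((321.5,141),(326,0)):print(at_z("wrist",p,.093))
r=cv2.minAreaRect(C[:,:2].astype(np.float32)*1000);print(r)
E
```

```text
[[0.379 0.337 0.025]
 [0.503 0.332 0.025]
 [0.496 0.186 0.025]
 [0.373 0.192 0.025]] [0.43776858 0.26193573 0.025     ] [0.12345605 0.14563123 0.12367093 0.14470468]
[0.43619267 0.19133503 0.093     ]
[0.44035411 0.32212203 0.093     ]
((437.70751953125, 261.74603271484375), (145.63125610351562, 123.66805267333984), 87.5950927734375)
```

Request:
apply_moves([
  {"x":0,"y":4,"z":-2,"yaw":-1.5,"hand":1},
  {"x":0.3,"y":8,"z":-5,"yaw":-2.5,"hand":1},
  {"x":0.3,"y":10.2,"z":-9,"yaw":-2.5,"hand":1},
  {"x":0.3,"y":10.2,"z":-13,"yaw":-2.5,"hand":1},
  {"x":0.3,"y":10.2,"z":-17,"yaw":-2.5,"hand":1},
  {"x":0.3,"y":10.2,"z":-20,"yaw":-2.5,"hand":1},
  {"x":0.3,"y":10.2,"z":-21.6,"yaw":-2.5,"hand":1},
  {"x":0.3,"y":10.2,"z":-21.6,"yaw":-2.5,"hand":1},
])

```text
clock: 3.08
position: [0.4379, 0.2615, 0.0658]
ee_rot: [-2.27, -2.172, 0.003]
force: [0.1, 0.0, 0.8]
width: 0.999
gripper_force: 0.0
```

Request:
apply_moves([
  {"x":0,"y":0,"z":0,"yaw":0,"hand":0},
  {"x":0,"y":0,"z":0,"yaw":0,"hand":-0.4},
  {"x":0,"y":0,"z":0,"yaw":0,"hand":-0.7},
  {"x":0,"y":0,"z":0,"yaw":0,"hand":-1},
  {"x":0,"y":0,"z":0,"yaw":0,"hand":-1},
  {"x":0,"y":0,"z":0,"yaw":0,"hand":-1},
  {"x":0,"y":0,"z":0,"yaw":0,"hand":-1},
  {"x":0,"y":0,"z":0,"yaw":0,"hand":-1},
], newtons=45)

```text
clock: 4.08
position: [0.438, 0.2619, 0.0664]
ee_rot: [2.269, 2.172, -0.0]
force: [0.1, -0.4, -0.3]
width: 0.177
gripper_force: 0.0
```

Request:
apply_moves([
  {"x":0,"y":0,"z":0,"yaw":0,"hand":-1},
  {"x":0,"y":0,"z":0,"yaw":0,"hand":-1},
  {"x":0,"y":0,"z":0,"yaw":0,"hand":-1},
  {"x":0,"y":0,"z":0,"yaw":0,"hand":-1},
], newtons=45)

```text
clock: 4.58
position: [0.438, 0.2619, 0.0664]
ee_rot: [2.269, 2.172, -0.0]
force: [1.3, -0.0, -3.5]
width: 0.113
gripper_force: 45.0
```

Request:
apply_moves([
  {"x":0,"y":0,"z":0.5,"yaw":0,"hand":-1},
  {"x":0,"y":0,"z":1.5,"yaw":0,"hand":-1},
  {"x":0,"y":0,"z":3.5,"yaw":0,"hand":-1},
  {"x":0,"y":0,"z":6,"yaw":0,"hand":-1},
  {"x":0,"y":0,"z":9,"yaw":0,"hand":-1},
  {"x":0,"y":0,"z":12,"yaw":0,"hand":-1},
  {"x":0,"y":0,"z":15,"yaw":0,"hand":-1},
  {"x":0,"y":0,"z":17,"yaw":0,"hand":-1},
  {"x":0,"y":0,"z":18,"yaw":0,"hand":-1},
  {"x":0,"y":0,"z":18,"yaw":0,"hand":-1},
])

```text
clock: 5.82
position: [0.438, 0.262, 0.2469]
ee_rot: [2.269, 2.172, 0.001]
force: [-0.2, 1.1, -5.6]
width: 0.109
gripper_force: 45.0
```

```bash
python3 - <<'E'
from h import *
s=observe();print(s["clock"],s["position"],s["force"],s["ft_torque"],s["width"])
a=get_image("scene");b=get_image("side")
cv2.imwrite("pics/l.png",np.hstack([cv2.resize(a[80:300,290:440],None,fx=2.5,fy=2.5),cv2.resize(b[90:310,250:420],None,fx=2.5,fy=2.5)]))
E
```

```text
5.825 [0.43800122 0.26203662 0.24685217] [-0.23142561  1.07029464 -5.56596698] [ 0.06063823  0.01546105 -0.0387548 ] 0.10883735992734472
```

View pics/l.png

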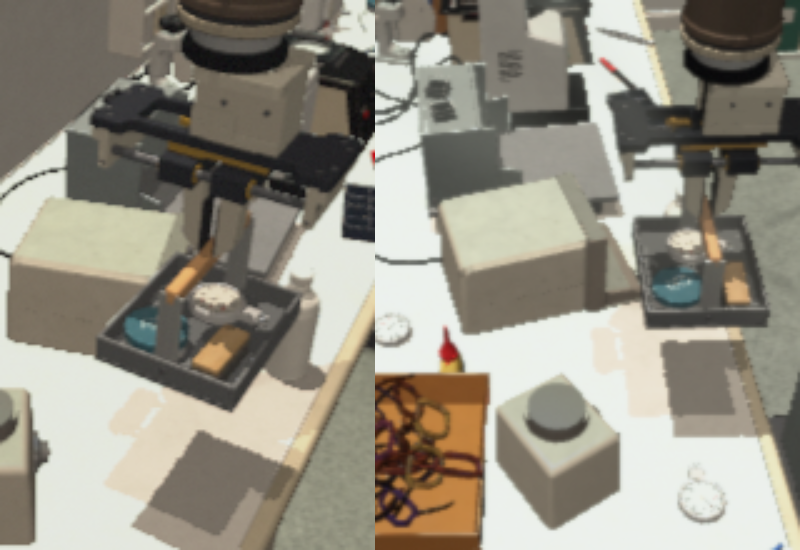

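```bash
python3 - <<'E'
from h import *
a=cv2.imread("pics/scene0.png");b=get_image("side");cv2.imwrite("pics/sidefull.png",b)
f=lambda i,x,y:cv2.resize(i[y:y+100,x:x+100],(400,400),interpolation=cv2.INTER_CUBIC)
cv2.imwrite("pics/r.png",np.hstack([f(a,315,105),f(b,258,105)]))
E
```

```text
(no output)
```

View pics/r.png

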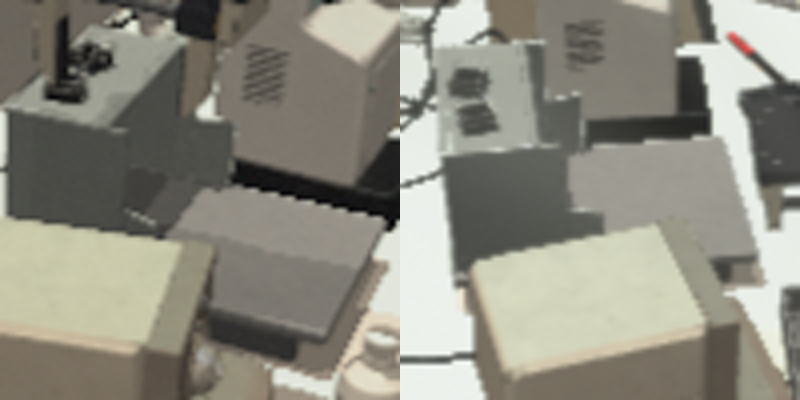

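```bash
python3 - <<'E'
from h import *
from scipy.optimize import least_squares
s=lambda u,v:(315+(u+.5)/4-.5,105+(v+.5)/4-.5)
d=lambda u,v:(258+(u-400+.5)/4-.5,105+(v+.5)/4-.5)
ob=[("scene",s(322,336),(-.197,.095,.04)),("scene",s(387,225),(-.197,-.095,.04)),
("side",d(760,256),(-.197,.095,.04)),("side",d(726,139),(-.197,-.095,.04)),
("side",d(603,212),(-.058,.093,.1)),("scene",s(233,122),(-.058,-.093,.1))]
for c,p,l in ob: print(c,l,at_z(c,p,l[2]).round(4))
def f(q):
    c,n=np.cos(q[2]),np.sin(q[2]);r=[]
    for cam,p,l in ob:
        r+=list(proj(cam,(q[0]+c*l[0]-n*l[1],q[1]+n*l[0]+c*l[1],l[2]))-p)
    return r
o=least_squares(f,(.67,-.147,0),loss="soft_l1");print(o.x,np.round(f(o.x),2))
q=o.x
print("front",q[0]-.122*np.cos(q[2]),q[1]-.122*np.sin(q[2]),np.degrees(q[2]))
# beige height: top near corner (side) vs bottle
print(at_z("side",d(480,268),.15),at_z("scene",s(150,345),.15),at_z("side",d(705,330),.1),at_z("scene",s(150,345),.1))
E
```

```text
scene (-0.197, 0.095, 0.04) [ 0.4735 -0.059   0.04  ]
scene (-0.197, -0.095, 0.04) [ 0.4809 -0.2408  0.04  ]
side (-0.197, 0.095, 0.04) [ 0.4732 -0.0536  0.04  ]
side (-0.197, -0.095, 0.04) [ 0.4835 -0.2393  0.04  ]
side (-0.058, 0.093, 0.1) [ 0.6117 -0.0492  0.1   ]
scene (-0.058, -0.093, 0.1) [ 0.6242 -0.2379  0.1   ]
[ 0.67462842 -0.13889544  0.05325283] [-0.29  0.8  -0.27 -0.62  0.07 -0.17 -0.01 -0.72 -0.02  0.02  0.37  0.53]
front 0.5528013623157054 -0.14538921599655635 3.051162177551204
[0.71061873 0.08159727 0.15      ] [0.52255341 0.16071556 0.15      ] [0.53962493 0.10987848 0.1       ] [0.54913287 0.09486199 0.1       ]
```

Request:
apply_moves([
  {"x":0.3,"y":-0.8,"z":0.5,"yaw":0.2,"hand":-1},
  {"x":0.8,"y":-2.5,"z":1,"yaw":0.5,"hand":-1},
  {"x":1.8,"y":-5.5,"z":2,"yaw":1,"hand":-1},
  {"x":3,"y":-9.5,"z":2,"yaw":1.5,"hand":-1},
  {"x":4.2,"y":-14,"z":2,"yaw":2,"hand":-1},
  {"x":5.5,"y":-18.5,"z":2,"yaw":2.6,"hand":-1},
  {"x":6.8,"y":-23,"z":2,"yaw":3.2,"hand":-1},
  {"x":8,"y":-27.5,"z":2,"yaw":3.9,"hand":-1},
  {"x":9.2,"y":-32,"z":2,"yaw":4.5,"hand":-1},
  {"x":10.2,"y":-35.5,"z":2,"yaw":5,"hand":-1},
])

```text
clock: 7.22
position: [0.5399, -0.0961, 0.2664]
ee_rot: [2.174, 2.268, -0.001]
force: [0.8, 1.1, -4.1]
width: 0.109
gripper_force: 45.0
```

Request:
apply_moves([
  {"x":0.7,"y":-2.6,"z":0,"yaw":0.4,"hand":-1},
  {"x":1.1,"y":-4.2,"z":-0.5,"yaw":0.6,"hand":-1},
  {"x":1.3,"y":-5,"z":-1.5,"yaw":0.6,"hand":-1},
  {"x":1.3,"y":-5.2,"z":-4,"yaw":0.6,"hand":-1},
  {"x":1.3,"y":-5.2,"z":-7,"yaw":0.6,"hand":-1},
  {"x":1.3,"y":-5.2,"z":-10,"yaw":0.6,"hand":-1},
  {"x":1.3,"y":-5.2,"z":-12.5,"yaw":0.6,"hand":-1},
  {"x":1.3,"y":-5.2,"z":-13.5,"yaw":0.6,"hand":-1},
  {"x":1.3,"y":-5.2,"z":-14,"yaw":0.6,"hand":-1},
  {"x":1.3,"y":-5.2,"z":-14,"yaw":0.6,"hand":-1},
])

```text
clock: 8.48
position: [0.5534, -0.1448, 0.1268]
ee_rot: [2.16, 2.281, 0.001]
force: [0.7, -0.0, -4.7]
width: 0.113
gripper_force: 45.0
```

```bash
python3 - <<'E'
from h import *
s=observe();print(s["clock"],s["position"],s["ee_rot"],s["force"],s["width"])
a=get_image("scene");b=get_image("side")
f=lambda i,x,y:cv2.resize(i[y:y+130,x:x+130],(400,400),interpolation=cv2.INTER_CUBIC)
cv2.imwrite("pics/p.png",np.hstack([f(a,310,95),f(b,255,85)]))
E
```

```text
8.475 [ 0.55338459 -0.14481832  0.12683255] [2.15987822e+00 2.28068864e+00 7.52066392e-04] [ 0.69425734 -0.02918945 -4.73993658] 0.11268354158654965
```

View pics/p.png

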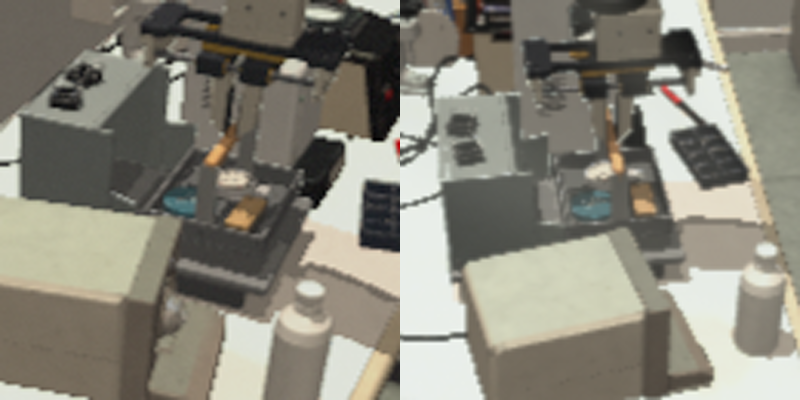

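Request:
apply_moves([
  {"x":0,"y":0,"z":-0.7,"yaw":0,"hand":-1},
  {"x":0,"y":0,"z":-1.3,"yaw":0,"hand":-1},
  {"x":0,"y":0,"z":-1.7,"yaw":0,"hand":-1},
  {"x":0,"y":0,"z":-1.9,"yaw":0,"hand":-1},
  {"x":0,"y":0,"z":-2.0,"yaw":0,"hand":-1},
  {"x":0,"y":0,"z":-2.1,"yaw":0,"hand":-1},
  {"x":0,"y":0,"z":-2.1,"yaw":0,"hand":-1},
])

```text
clock: 9.45
position: [0.5529, -0.145, 0.1063]
ee_rot: [2.161, 2.28, 0.0]
force: [-4.9, 0.3, 5.7]
width: 0.112
gripper_force: 45.0
```

Request:
apply_moves([
  {"x":0,"y":0,"z":0,"yaw":0,"hand":0.3},
  {"x":0,"y":0,"z":0,"yaw":0,"hand":0.3},
  {"x":0,"y":0,"z":0,"yaw":0,"hand":0.3},
  {"x":0,"y":0,"z":0,"yaw":0,"hand":0.3},
  {"x":0,"y":0,"z":0,"yaw":0,"hand":0.3},
  {"x":0,"y":0,"z":0,"yaw":0,"hand":0.3},
  {"x":0,"y":0,"z":2,"yaw":0,"hand":0.3},
  {"x":0,"y":0,"z":6,"yaw":0,"hand":0.3},
  {"x":0,"y":0,"z":10,"yaw":0,"hand":0.3},
  {"x":0,"y":0,"z":10,"yaw":0,"hand":0.3},
])

```text
clock: 10.7
position: [0.555, -0.1455, 0.2087]
ee_rot: [2.157, 2.277, 0.005]
force: [-1.0, 0.1, -0.7]
width: 0.648
gripper_force: 0.0
```

```bash
python3 - <<'E'
from h import *
s=observe();print(s["clock"],s["position"],s["joints"],s["width"])
im=get_image("wrist");b=get_image("side")
f=lambda i,x,y:cv2.resize(i[y:y+130,x:x+130],(300,300),interpolation=cv2.INTER_CUBIC)
cv2.imwrite("pics/q.png",np.hstack([cv2.resize(im,(480,300)),f(b,255,85)]))
E
```

```text
10.7 [ 0.55504255 -0.14550231  0.20869948] [ 0.0882364   0.3410888   0.10065138  1.70432407 -0.03805346  1.0919317
  0.25440188] 0.6483750051374626
```

View pics/q.png

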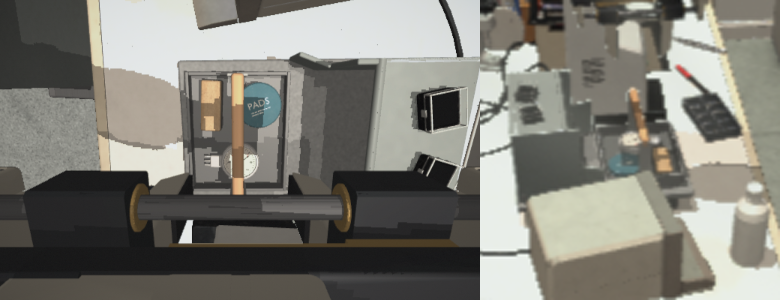

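Request:
apply_moves([
  {"x":-1,"y":0,"z":2,"yaw":-10,"hand":0.6},
  {"x":-3,"y":0,"z":3,"yaw":-20,"hand":0.6},
  {"x":-5,"y":0,"z":3,"yaw":-30,"hand":0.6},
  {"x":-7,"y":-0.3,"z":3,"yaw":-40,"hand":0.6},
  {"x":-9,"y":-0.5,"z":3,"yaw":-50,"hand":0.6},
  {"x":-10.5,"y":-0.5,"z":2,"yaw":-60,"hand":0.6},
  {"x":-10.5,"y":-0.5,"z":1,"yaw":-70,"hand":0.6},
  {"x":-10.5,"y":-0.5,"z":0,"yaw":-80,"hand":0.6},
  {"x":-10.5,"y":-0.5,"z":-2,"yaw":-90,"hand":0.6},
  {"x":-10.5,"y":-0.5,"z":-4,"yaw":-90,"hand":0.6},
])

```text
clock: 12.05
position: [0.4471, -0.1497, 0.1637]
ee_rot: [-3.14, -0.081, 0.003]
force: [0.4, -0.2, 0.4]
width: 0.803
gripper_force: 0.0
```

```bash
python3 - <<'E'
from h import *
from scipy.spatial.transform import Rotation as R
s=observe();print(s["clock"],s["position"],s["joints"],s["width"]);M=R.from_rotvec(s["ee_rot"]).as_matrix();print(M.round(3))
E
```

```text
12.05 [ 0.4470648  -0.14972583  0.16367104] [-0.07201982  0.22786516  0.33965762  2.0057166  -0.09378886  0.92484962
 -1.20310815] 0.8033428971781421
[[ 0.999  0.051 -0.002]
 [ 0.051 -0.999  0.   ]
 [-0.002 -0.    -1.   ]]
```

Request:
apply_moves([
  {"x":0,"y":-0.1,"z":-3,"yaw":0,"hand":0.6},
  {"x":0,"y":-0.1,"z":-6,"yaw":0,"hand":0.6},
  {"x":0,"y":-0.1,"z":-9,"yaw":0,"hand":0.6},
  {"x":0,"y":-0.1,"z":-11,"yaw":0,"hand":0.6},
  {"x":0,"y":-0.1,"z":-11.5,"yaw":0,"hand":0.6},
  {"x":0,"y":-0.1,"z":-11.5,"yaw":0,"hand":0.6},
])

```text
clock: 12.8
position: [0.4475, -0.151, 0.0501]
ee_rot: [-3.14, -0.085, 0.002]
force: [-0.6, -0.2, -0.0]
width: 0.8
gripper_force: 0.0
```

Request:
apply_moves([
  {"x":1,"y":0.05,"z":0,"yaw":0,"hand":0.6},
  {"x":2,"y":0.1,"z":0,"yaw":0,"hand":0.6},
  {"x":3,"y":0.15,"z":0,"yaw":0,"hand":0.6},
  {"x":4,"y":0.2,"z":0,"yaw":0,"hand":0.6},
  {"x":5,"y":0.25,"z":0,"yaw":0,"hand":0.6},
  {"x":5.5,"y":0.3,"z":0,"yaw":0,"hand":0.6},
])

```text
clock: 13.55
position: [0.5038, -0.148, 0.0504]
ee_rot: [3.14, 0.085, 0.0]
force: [-0.2, -0.4, -0.8]
width: 0.801
gripper_force: 0.0
```

Request:
apply_moves([
  {"x":1,"y":0.05,"z":0,"yaw":0,"hand":0.6},
  {"x":2,"y":0.1,"z":0,"yaw":0,"hand":0.6},
  {"x":3,"y":0.15,"z":0,"yaw":0,"hand":0.6},
  {"x":4,"y":0.2,"z":0,"yaw":0,"hand":0.6},
  {"x":5,"y":0.25,"z":0,"yaw":0,"hand":0.6},
  {"x":6,"y":0.3,"z":0,"yaw":0,"hand":0.6},
  {"x":7,"y":0.35,"z":0,"yaw":0,"hand":0.6},
])

```text
clock: 14.42
position: [0.5725, -0.1446, 0.0502]
ee_rot: [-3.14, -0.084, 0.003]
force: [-5.0, -0.0, 3.0]
width: 0.801
gripper_force: 2.4
```

```bash
python3 - <<'E'
from h import *
s=observe();print(s["clock"],s["position"],s["force"])
a=get_image("wrist");b=get_image("side")
f=lambda i,x,y:cv2.resize(i[y:y+110,x:x+110],(300,300),interpolation=cv2.INTER_CUBIC)
cv2.imwrite("pics/s.png",np.hstack([cv2.resize(a,(480,300)),f(b,255,85)]))
E
```

```text
14.425 [ 0.5724725  -0.14464719  0.05022231] [-5.04747104 -0.04336578  2.99801865]
```

View pics/s.png

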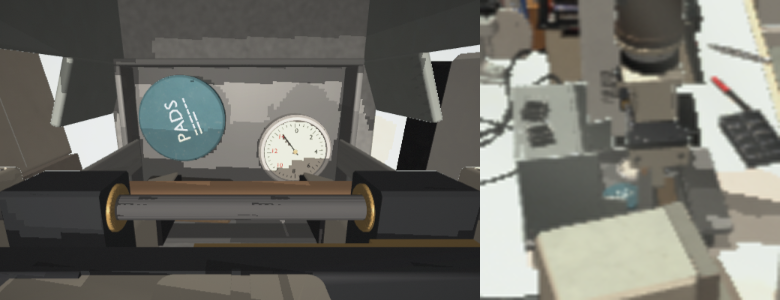

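Request:
apply_moves([
  {"x":0.8,"y":0.05,"z":0,"yaw":0,"hand":0.6},
  {"x":1.6,"y":0.1,"z":0,"yaw":0,"hand":0.6},
  {"x":2.1,"y":0.12,"z":0,"yaw":0,"hand":0.6},
  {"x":2.4,"y":0.14,"z":0,"yaw":0,"hand":0.6},
  {"x":2.6,"y":0.15,"z":0,"yaw":0,"hand":0.6},
])

```text
clock: 15.15
position: [0.599, -0.143, 0.0504]
ee_rot: [3.14, 0.085, -0.0]
force: [-1.2, 0.5, -0.7]
width: 0.799
gripper_force: 1.1
```

Request:
apply_moves([
  {"x":0.2,"y":0,"z":0,"yaw":0,"hand":0.6},
  {"x":0.3,"y":0,"z":0,"yaw":0,"hand":0.6},
  {"x":0.4,"y":0,"z":0,"yaw":0,"hand":0.6},
])

```text
clock: 15.52
position: [0.603, -0.143, 0.0504]
ee_rot: [-3.14, -0.085, 0.0]
force: [-3.0, -0.7, -1.7]
width: 0.799
gripper_force: 1.0
```

Request:
apply_moves([
  {"x":0.15,"y":0,"z":0,"yaw":0,"hand":0.6},
  {"x":0.3,"y":0,"z":0,"yaw":0,"hand":0.6},
  {"x":0.4,"y":0,"z":0,"yaw":0,"hand":0.6},
])

```text
clock: 15.9
position: [0.6071, -0.143, 0.0504]
ee_rot: [3.14, 0.085, 0.0]
force: [-2.4, -1.0, -0.9]
width: 0.804
gripper_force: 1.2
```

Request:
apply_moves([
  {"x":0.1,"y":0,"z":0,"yaw":0,"hand":0.6},
  {"x":0.2,"y":0,"z":0,"yaw":0,"hand":0.6},
  {"x":0.3,"y":0,"z":0,"yaw":0,"hand":0.6},
])

```text
clock: 16.27
position: [0.61, -0.143, 0.0505]
ee_rot: [3.14, 0.085, -0.0]
force: [-2.5, 1.2, -0.2]
width: 0.798
gripper_force: 1.2
```

```bash
python3 - <<'E'
from h import *
s=observe();print(s["clock"],s["position"],s["force"],s["joint_efforts"].round(2))
a=get_image("wrist");b=get_image("scene")
f=lambda i,x,y:cv2.resize(i[y:y+110,x:x+110],(300,300),interpolation=cv2.INTER_CUBIC)
cv2.imwrite("pics/t.png",np.hstack([cv2.resize(a,(480,300)),f(b,310,85)]))
E
```

```text
16.275 [ 0.61004712 -0.14304198  0.05045845] [-2.47533878  1.20280171 -0.23976446] [ -0.35 -71.66   6.15 -26.67  -0.23  -0.83   0.  ]
```

View pics/t.png

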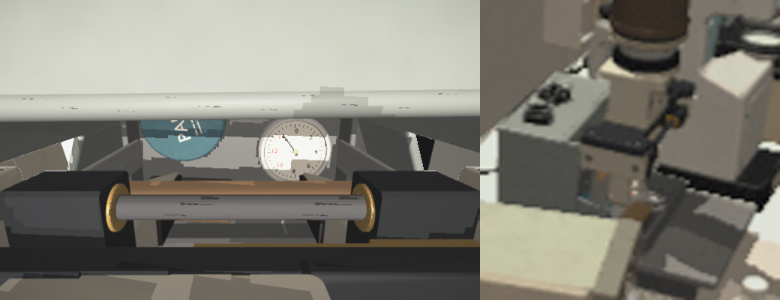

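```bash
python3 - <<'E'
from h import *
a=get_image("wrist");g=cv2.cvtColor(a,6)
print(g[110:175,200].tolist())
print(g[110:175,320].tolist())
for v in(127,142,157,162):print(v,at_z("wrist",(240,v),.16),at_z("wrist",(240,v),.164))
# bar edges
print(g[225:270,320].tolist())
for v in(240,255):print(v,at_z("wrist",(320,v),.133))
E
```

```text
[217, 217, 217, 217, 218, 217, 217, 217, 217, 217, 217, 218, 218, 218, 207, 191, 191, 195, 199, 203, 207, 208, 211, 213, 215, 216, 218, 220, 221, 222, 222, 221, 219, 217, 214, 212, 207, 204, 200, 196, 192, 187, 182, 177, 171, 163, 156, 147, 135, 121, 102, 96, 95, 96, 95, 95, 96, 96, 95, 95, 95, 95, 82, 74, 75]
[217, 216, 216, 216, 216, 216, 216, 216, 217, 216, 216, 216, 217, 201, 192, 195, 198, 202, 205, 209, 212, 213, 216, 219, 223, 227, 230, 230, 229, 227, 225, 223, 219, 215, 212, 207, 203, 199, 196, 193, 186, 181, 177, 170, 162, 153, 142, 131, 116, 98, 115, 122, 123, 100, 88, 89, 89, 88, 88, 89, 89, 90, 88, 89, 89]
127 [ 0.67077027 -0.12440962  0.16      ] [ 0.67102477 -0.12527728  0.164     ]
142 [ 0.66782223 -0.12441021  0.16      ] [ 0.66823999 -0.12527783  0.164     ]
157 [ 0.66481321 -0.12441081  0.16      ] [ 0.66539763 -0.12527839  0.164     ]
162 [ 0.66379634 -0.12441101  0.16      ] [ 0.66443707 -0.12527859  0.164     ]
[87, 87, 86, 86, 86, 87, 87, 86, 86, 86, 87, 86, 86, 86, 86, 92, 111, 118, 118, 120, 122, 105, 97, 98, 99, 100, 103, 105, 109, 111, 117, 121, 124, 127, 90, 68, 74, 91, 95, 89, 88, 109, 103, 101, 106]
240 [ 0.6376589  -0.14206434  0.133     ]
255 [ 0.63292229 -0.14232593  0.133     ]
```

```bash
python3 - <<'E'
from h import *
a=get_image("wrist");m=camera_model("wrist");print(m["T"].round(3))
p=observe()["position"];ex=np.array([.9986,.053,0]);ey=np.array([-.053,.9986,0])
for off,col in((.0715,(0,0,255)),(.03,(0,255,0))):
    c=np.array([p[0],p[1],.04])+off*ex
    def seg(A,B):
        q=[proj("wrist",c+A[0]*ex+A[1]*ey+[0,0,A[2]]) for A in(A,B)]
        cv2.line(a,*[tuple(int(v) for v in x) for x in q],col,1)
    for x in(-.006,.006): seg((x,-.072,.093),(x,.072,.093))
    for x in(-.062,.062): seg((x,-.075,.025),(x,.075,.025))
    for y in(-.075,.075): seg((-.062,y,.025),(.062,y,.025))
cv2.imwrite("pics/v.png",cv2.resize(a[60:400],(800,425)))
E
```

```text
[[ 0.055  0.968  0.246  0.675]
 [-0.998  0.054  0.014 -0.14 ]
 [ 0.    -0.247  0.969  0.232]
 [ 0.     0.     0.     1.   ]]
```

View pics/v.png

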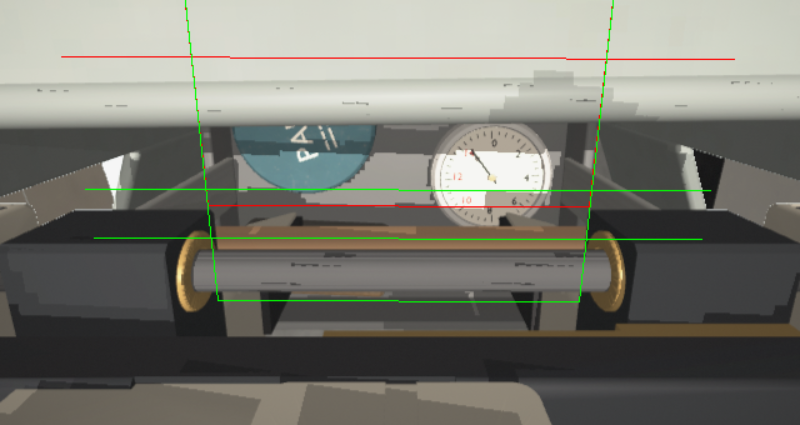

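```bash
python3 - <<'E'
from h import *
for c in("scene","side","wrist"):
    a=get_image(c)
    for q,z in(("job_tray",.065),("tray_handle",.125),("tin_centre",.066),("buff_centre",.068),("gauge_centre",.056)):
        for r in silhouettes(q,c)[:2]:
            v,u=np.nonzero(r["mask"])
            if len(u) and r["p"]>.4:
                print(c,q,round(r["p"],2),[int(k) for k in r["rect"]],at_z(c,(u.mean(),v.mean()),z).round(3))
    h=cv2.cvtColor(a,cv2.COLOR_BGR2HSV)
    m=((h[...,0]<20)&(h[...,1]>70)&(h[...,2]>60)).astype(np.uint8)
    n,_,st,ce=cv2.connectedComponentsWithStats(m)
    for i in range(1,n):
        if st[i,4]>15:
            w=at_z(c,ce[i],.125)
            if .4<w[0]<.8 and -.3<w[1]<.05: print(c,"wood",st[i],w.round(3), at_z(c,ce[i],.065).round(3))
E
```

```text
scene job_tray 0.93 [349, 147, 385, 177] [ 0.598 -0.145  0.065]
scene tray_handle 0.98 [349, 147, 385, 175] [ 0.57  -0.045  0.125]
scene tin_centre 0.72 [348, 146, 385, 174] [ 0.605 -0.149  0.066]
scene gauge_centre 0.83 [319, 303, 342, 330] [0.427 0.457 0.056]
scene gauge_centre 0.69 [229, 322, 258, 347] [0.561 0.573 0.056]
scene wood [362 159  11   7  56] [ 0.557 -0.026  0.125] [ 0.591 -0.121  0.065]
side job_tray 0.58 [302, 148, 321, 160] [ 0.604 -0.125  0.065]
side tray_handle 0.42 [303, 146, 319, 162] [ 0.599 -0.045  0.125]
side buff_centre 0.56 [310, 149, 317, 164] [ 0.593 -0.097  0.068]
side gauge_centre 0.95 [319, 324, 344, 348] [0.59  0.575 0.056]
side gauge_centre 0.76 [371, 279, 386, 297] [0.458 0.458 0.056]
side wood [340 113   6   6  16] [ 0.469 -0.274  0.125] [ 0.455 -0.376  0.065]
side wood [311 156   6   6  26] [ 0.596 -0.01   0.125] [ 0.593 -0.09   0.065]
wrist job_tray 0.88 [112, 158, 524, 322] [ 0.614 -0.142  0.065]
wrist tray_handle 0.79 [116, 162, 523, 321] [ 0.636 -0.141  0.125]
wrist tin_centre 0.96 [186, 161, 299, 215] [ 0.639 -0.106  0.066]
wrist buff_centre 0.94 [199, 234, 309, 297] [ 0.599 -0.118  0.068]
wrist gauge_centre 0.85 [344, 159, 440, 239] [ 0.633 -0.179  0.056]
wrist wood [ 172  241  298   19 5619] [ 0.631 -0.142  0.125] [ 0.606 -0.144  0.065]
wrist wood [ 140  245   32   65 1002] [ 0.619 -0.089  0.125] [ 0.587 -0.06   0.065]
wrist wood [ 469  245   32   64 1014] [ 0.625 -0.198  0.125] [ 0.597 -0.23   0.065]
wrist wood [237 294  70   3 133] [ 0.615 -0.13   0.125] [ 0.581 -0.124  0.065]
wrist wood [ 258  319  382   11 2907] [ 0.607 -0.198  0.125] [ 0.569 -0.23   0.065]
```

Request:
apply_moves([
  {"x":-0.3,"y":0,"z":0,"yaw":0,"hand":0.6},
  {"x":-0.3,"y":0,"z":2,"yaw":0,"hand":0.6},
  {"x":-0.4,"y":0,"z":5,"yaw":0,"hand":0.6},
  {"x":-0.6,"y":0,"z":8,"yaw":0,"hand":0.6},
  {"x":-3,"y":-0.1,"z":10,"yaw":0,"hand":0},
  {"x":-7,"y":-0.3,"z":10,"yaw":0,"hand":-0.5},
  {"x":-11,"y":-0.5,"z":10,"yaw":0,"hand":-1},
  {"x":-13,"y":-0.7,"z":10,"yaw":0,"hand":-1},
  {"x":-13,"y":-0.7,"z":10,"yaw":0,"hand":-1},
  {"x":-13,"y":-0.7,"z":10,"yaw":0,"hand":-1},
])

```text
clock: 18.62
position: [0.481, -0.1499, 0.1507]
ee_rot: [3.14, 0.085, 0.002]
force: [0.7, -0.1, 0.7]
width: 0.198
gripper_force: 0.0
```

```bash
python3 - <<'E'
from h import *
s=observe();print(s["clock"],s["position"],s["width"])
for c in("wrist","scene","side"):
    a=get_image(c);cv2.imwrite(f"pics/{c}_x.png",a)
    for q,z in(("job_tray",.065),("tin_centre",.066),("buff_centre",.068),("gauge_centre",.056)):
        for r in silhouettes(q,c)[:1]:
            v,u=np.nonzero(r["mask"]);R=r["rect"]
            if len(u): print(c,q,round(r["p"],2),[int(k) for k in R],at_z(c,(u.mean(),v.mean()),z).round(3),at_z(c,(u.mean(),R[3]),z).round(3),at_z(c,(u.mean(),R[1]),z).round(3))
a=cv2.imread("pics/wrist_x.png")
g=cv2.cvtColor(a,6)
for v in range(0,260,6): print(v,g[v,[250,320,390]],a[v,320].tolist())
E
```

```text
18.625 [ 0.48104928 -0.1498703   0.15074947] 0.19813493989230999
wrist job_tray 0.78 [209, 0, 429, 82] [ 0.588 -0.149  0.065] [ 0.564 -0.15   0.065] [ 0.616 -0.147  0.065]
wrist buff_centre 0.78 [224, 12, 315, 63] [ 0.59  -0.109  0.068] [ 0.574 -0.11   0.068] [ 0.606 -0.109  0.068]
wrist gauge_centre 0.85 [340, 0, 408, 54] [ 0.608 -0.179  0.056] [ 0.585 -0.181  0.056] [ 0.62  -0.178  0.056]
scene job_tray 0.73 [348, 129, 387, 175] [ 0.625 -0.19   0.065] [ 0.564 -0.044  0.065] [ 0.686 -0.333  0.065]
scene gauge_centre 0.72 [321, 302, 340, 328] [0.428 0.458 0.056] [0.417 0.479 0.056] [0.446 0.422 0.056]
side job_tray 0.65 [297, 124, 320, 161] [ 0.608 -0.187  0.065] [ 0.614 -0.072  0.065] [ 0.602 -0.319  0.065]
side tin_centre 0.74 [311, 149, 318, 160] [ 0.594 -0.103  0.066] [ 0.595 -0.078  0.066] [ 0.591 -0.143  0.066]
side gauge_centre 0.83 [320, 325, 341, 349] [0.591 0.577 0.056] [0.593 0.603 0.056] [0.588 0.546 0.056]
0 [138 149 225] [143, 148, 152]
6 [163 172 164] [164, 171, 177]
12 [164 124 161] [119, 124, 127]
18 [117  96  93] [93, 96, 98]
24 [181  97  91] [93, 97, 99]
30 [188  9
[... 592 characters left out ...]
140] [159, 167, 172]
144 [163 164 141] [156, 164, 167]
150 [163 142 142] [135, 142, 146]
156 [166 143 138] [136, 143, 146]
162 [163 148 146] [140, 148, 151]
168 [164 143 142] [136, 143, 146]
174 [164 138 146] [131, 138, 142]
180 [159 135 142] [128, 135, 138]
186 [159 143 146] [136, 143, 146]
192 [132 209 227] [192, 210, 213]
198 [232 227 228] [216, 228, 230]
204 [233 228 227] [216, 229, 230]
210 [232 231 221] [230, 232, 230]
216 [169 169 131] [154, 167, 178]
222 [232 190 131] [181, 190, 195]
228 [ 61 168  53] [152, 166, 178]
234 [ 31 169  31] [154, 167, 178]
240 [ 32 169  31] [154, 167, 178]
246 [ 31 169  31] [154, 167, 178]
252 [ 31 169  30] [154, 167, 178]
258 [ 48 167  50] [152, 165, 176]
```

Request:
apply_moves([
  {"x":1.5,"y":0.1,"z":-2,"yaw":0,"hand":-1},
  {"x":3.5,"y":0.2,"z":-4.5,"yaw":0,"hand":-1},
  {"x":4.5,"y":0.3,"z":-7,"yaw":0,"hand":-1},
  {"x":4.5,"y":0.3,"z":-9,"yaw":0,"hand":-1},
  {"x":4.5,"y":0.3,"z":-10,"yaw":0,"hand":-1},
  {"x":4.5,"y":0.3,"z":-10.5,"yaw":0,"hand":-1},
  {"x":4.5,"y":0.3,"z":-10.5,"yaw":0,"hand":-1},
], newtons=10)

```text
clock: 20.25
position: [0.5251, -0.1471, 0.0457]
ee_rot: [3.14, 0.085, 0.001]
force: [-0.8, 0.6, -0.5]
width: 0.003
gripper_force: 0.0
```

Request:
apply_moves([
  {"x":0.6,"y":0,"z":0,"yaw":0,"hand":-1},
  {"x":1.2,"y":0.05,"z":0,"yaw":0,"hand":-1},
  {"x":1.8,"y":0.1,"z":0,"yaw":0,"hand":-1},
  {"x":2.4,"y":0.1,"z":0,"yaw":0,"hand":-1},
  {"x":3,"y":0.1,"z":0,"yaw":0,"hand":-1},
  {"x":3.6,"y":0.15,"z":0,"yaw":0,"hand":-1},
])

```text
clock: 21.0
position: [0.5614, -0.1456, 0.0454]
ee_rot: [3.14, 0.085, -0.0]
force: [-0.1, 0.4, -0.3]
width: 0.006
gripper_force: 0.0
```

```bash
python3 - <<'E'
from h import *
s=observe();print(s["clock"],s["position"],s["force"],s["width"])
a=get_image("wrist")
for q,z in(("job_tray",.065),("tin_centre",.066),("buff_centre",.068),("gauge_centre",.056)):
    for r in silhouettes(q,"wrist")[:1]:
        v,u=np.nonzero(r["mask"]);R=r["rect"]
        if len(u): print(q,round(r["p"],2),[int(k) for k in R],*[at_z("wrist",(320,k),z).round(3) for k in (v.mean(),R[3],R[1])])
E
```

```text
21.0 [ 0.56140909 -0.14558119  0.04540317] [-0.10367533  0.4491883  -0.27186152] 0.0057513579327351195
job_tray 0.56 [41, 2, 593, 237] [ 0.624 -0.142  0.065] [ 0.567 -0.146  0.065] [ 0.669 -0.14   0.065]
tin_centre 0.75 [170, 4, 298, 86] [ 0.653 -0.141  0.066] [ 0.635 -0.142  0.066] [ 0.667 -0.14   0.066]
buff_centre 0.66 [175, 143, 312, 209] [ 0.596 -0.144  0.068] [ 0.581 -0.145  0.068] [ 0.611 -0.143  0.068]
gauge_centre 0.83 [348, 46, 452, 196] [ 0.625 -0.142  0.056] [ 0.584 -0.145  0.056] [ 0.652 -0.141  0.056]
```

Request:
apply_moves([
  {"x":0.5,"y":0,"z":0,"yaw":0,"hand":-1},
  {"x":1,"y":0.05,"z":0,"yaw":0,"hand":-1},
  {"x":1.5,"y":0.1,"z":0,"yaw":0,"hand":-1},
])

```text
clock: 21.62
position: [0.5765, -0.1445, 0.0455]
ee_rot: [3.14, 0.085, 0.0]
force: [0.0, 0.4, 0.8]
width: 0.007
gripper_force: 0.0
```

```bash
python3 - <<'E'
from h import *
s=observe();print(s["clock"],s["position"],s["force"],s["width"])
a=get_image("wrist")
for q,z in(("job_tray",.065),("tin_centre",.066),("buff_centre",.068),("gauge_centre",.056)):
    for r in silhouettes(q,"wrist")[:1]:
        v,u=np.nonzero(r["mask"]);R=r["rect"]
        if len(u): print(q,round(r["p"],2),[int(k) for k in R],*[at_z("wrist",(320,k),z).round(3) for k in (v.mean(),R[3],R[1])])
E
```

```text
21.625 [ 0.57648179 -0.14445708  0.04547682] [0.00877948 0.38725965 0.81998949] 0.006632589375804776
job_tray 0.81 [54, 2, 584, 258] [ 0.637 -0.141  0.065] [ 0.571 -0.145  0.065] [ 0.684 -0.139  0.065]
tin_centre 0.88 [174, 17, 300, 142] [ 0.653 -0.141  0.066] [ 0.627 -0.142  0.066] [ 0.677 -0.139  0.066]
buff_centre 0.7 [178, 186, 315, 232] [ 0.597 -0.144  0.068] [ 0.584 -0.145  0.068] [ 0.607 -0.143  0.068]
gauge_centre 0.84 [344, 82, 452, 221] [ 0.631 -0.142  0.056] [ 0.586 -0.144  0.056] [ 0.652 -0.141  0.056]
```

Request:
apply_moves([
  {"x":0,"y":0,"z":2,"yaw":0,"hand":-1},
  {"x":0,"y":0,"z":5,"yaw":0,"hand":-1},
  {"x":-3,"y":-0.1,"z":6,"yaw":0,"hand":-1},
  {"x":-6,"y":-0.3,"z":6,"yaw":0,"hand":-1},
  {"x":-6,"y":-0.3,"z":3,"yaw":0,"hand":-1},
  {"x":-6,"y":-0.3,"z":0.5,"yaw":0,"hand":-1},
  {"x":-6,"y":-0.3,"z":0,"yaw":0,"hand":-1},
  {"x":-6,"y":-0.3,"z":0,"yaw":0,"hand":-1},
])

```text
clock: 22.88
position: [0.516, -0.1477, 0.0457]
ee_rot: [3.14, 0.085, -0.0]
force: [-0.2, 0.2, 0.7]
width: 0.005
gripper_force: 0.0
```

Request:
apply_moves([
  {"x":0,"y":0,"z":-0.2,"yaw":0,"hand":-1},
  {"x":0,"y":0,"z":-0.4,"yaw":0,"hand":-1},
  {"x":0,"y":0,"z":-0.5,"yaw":0,"hand":-1},
  {"x":0,"y":0,"z":-0.6,"yaw":0,"hand":-1},
  {"x":0,"y":0,"z":-0.6,"yaw":0,"hand":-1},
])

```text
clock: 23.5
position: [0.516, -0.1475, 0.0394]
ee_rot: [3.14, 0.085, -0.0]
force: [-0.5, 0.7, 0.7]
width: 0.003
gripper_force: 0.0
```

```bash
python3 - <<'E'
from h import *
s=observe();print(s["clock"],s["position"],s["force"])
print("tcp px",[(c,proj(c,s["position"]).round(0)) for c in("scene","side","wrist")])
a=get_image("wrist")
for q,z in(("job_tray",.065),("buff_centre",.068),("gauge_centre",.056)):
    for r in silhouettes(q,"wrist")[:1]:
        v,u=np.nonzero(r["mask"]);R=r["rect"]
        if len(u): print(q,round(r["p"],2),[int(k) for k in R],*[at_z("wrist",(320,k),z).round(3) for k in (v.mean(),R[3],R[1])])
E
```

```text
23.5 [ 0.51598751 -0.14753022  0.03941228] [-0.53386303  0.6956171   0.68457047]
tcp px [('scene', array([392., 171.])), ('side', array([333., 154.])), ('wrist', array([319., 233.]))]
job_tray 0.63 [110, 3, 529, 146] [ 0.593 -0.144  0.065] [ 0.565 -0.145  0.065] [ 0.621 -0.142  0.065]
buff_centre 0.74 [159, 43, 311, 112] [ 0.594 -0.144  0.068] [ 0.579 -0.145  0.068] [ 0.606 -0.143  0.068]
gauge_centre 0.63 [348, 1, 467, 103] [ 0.611 -0.143  0.056] [ 0.583 -0.144  0.056] [ 0.624 -0.142  0.056]
```

Request:
apply_moves([
  {"x":0,"y":0,"z":-0.3,"yaw":0,"hand":-1},
  {"x":0,"y":0,"z":-0.6,"yaw":0,"hand":-1},
  {"x":0,"y":0,"z":-0.6,"yaw":0,"hand":-1},
])

```text
clock: 24.08
position: [0.5157, -0.1474, 0.0331]
ee_rot: [-3.14, -0.085, 0.001]
force: [0.2, 0.4, -0.7]
width: 0.009
gripper_force: 0.0
```

Request:
apply_moves([
  {"x":0,"y":0,"z":-0.2,"yaw":0,"hand":-1},
  {"x":0,"y":0,"z":-0.4,"yaw":0,"hand":-1},
  {"x":0,"y":0,"z":-0.4,"yaw":0,"hand":-1},
])

```text
clock: 24.45
position: [0.5159, -0.1475, 0.0293]
ee_rot: [-3.14, -0.085, 0.001]
force: [-0.1, -0.2, 0.9]
width: 0.006
gripper_force: 0.0
```

Request:
apply_moves([
  {"x":0,"y":0,"z":-0.2,"yaw":0,"hand":-1},
  {"x":0,"y":0,"z":-0.4,"yaw":0,"hand":-1},
  {"x":0,"y":0,"z":-0.4,"yaw":0,"hand":-1},
])

```text
clock: 24.82
position: [0.5159, -0.1475, 0.0253]
ee_rot: [-3.14, -0.085, 0.0]
force: [-0.3, 0.2, 0.2]
width: 0.005
gripper_force: 0.0
```

Request:
apply_moves([
  {"x":0,"y":0,"z":-0.2,"yaw":0,"hand":-1},
  {"x":0,"y":0,"z":-0.4,"yaw":0,"hand":-1},
  {"x":0,"y":0,"z":-0.4,"yaw":0,"hand":-1},
])

```text
clock: 25.2
position: [0.5159, -0.1475, 0.0212]
ee_rot: [-3.14, -0.085, 0.001]
force: [-0.1, -0.3, -0.0]
width: 0.005
gripper_force: 0.0
```

Request:
apply_moves([
  {"x":0,"y":0,"z":-0.1,"yaw":0,"hand":-1},
  {"x":0,"y":0,"z":-0.3,"yaw":0,"hand":-1},
  {"x":0,"y":0,"z":-0.3,"yaw":0,"hand":-1},
])

```text
clock: 25.58
position: [0.5159, -0.1475, 0.0183]
ee_rot: [-3.14, -0.085, 0.001]
force: [0.7, -0.6, 0.3]
width: 0.007
gripper_force: 0.0
```

```bash
python3 - <<'E'
from h import *
p=observe()["position"]
for dx in(0,.0095):
  for dz in(0,.01,.02,.03): print(dx,dz,proj("wrist",p+[dx,0,dz]).round(0),proj("side",p+[dx,0,dz]).round(1),proj("scene",p+[dx,0,dz]).round(1))
a=get_image("wrist");cv2.imwrite("pics/w9.png",a);g=cv2.cvtColor(a,6)
for v in range(196,330,4): print(v,g[v,250:400:10])
b=get_image("side");cv2.imwrite("pics/side9.png",b)
h=cv2.cvtColor(b,6)
print("side");
for v in range(134,166,2): print(v,h[v,318:350:2])
E
```

```text
0 0 [319. 233.] [333.1 158.3] [391.  176.8]
0 0.01 [319. 240.] [333.1 156.1] [391.4 174.2]
0 0.02 [319. 247.] [333.2 154. ] [391.8 171.6]
0 0.03 [319. 256.] [333.2 151.8] [392.2 168.9]
0.0095 0 [320. 216.] [330.6 158.4] [388.2 176. ]
0.0095 0.01 [320. 222.] [330.6 156.3] [388.6 173.4]
0.0095 0.02 [320. 229.] [330.6 154.1] [389.  170.8]
0.0095 0.03 [320. 236.] [330.7 151.9] [389.4 168.1]
196 [139 138 138 135 139 144 137 138 140 142 138 146 140 134 144]
200 [137 145 138 138 143 142 141 140 143 138 137 147 136 136 144]
204 [136 143 138 146 145 142 139 138 143 138 140 145 138 139 138]
208 [132 143 142 143 138 143 136 141 139 138 141 143 137 139 136]
212 [134 102 102 142 138 138 137 140 140 140 104 100 137 141 137]
216 [ 75  79  79  78  78  76  91  77  78  77  80  76  77  81 136]
220 [ 75  78  78  76  79  79 139  78  79  77  79  77  78  93 136]
224 [ 72  76  79  78  81  78 140  77  80  76  76  78  79  92 137]
228 [38 39 41 39 38 39 78 79 65 39 37 39 41 53 55]
232 [31 30 30 32 32 31 39 71 67 30 31 31 31 30 31]
236 [31 32 31 29 32 30 38 52 68 29 32 31 31 32 30]
240 [31 32 32 32 30 31 37 50 
[... 1703 characters left out ...]

146 [ 97 123 132 132 125  75  69  75  77  86  90 103 103 104 104 149]
148 [ 98 132 133 132 126 110 107 108 108 108 108 107 107  92  87 170]
150 [111 102 132 132 124  96  87 109 109 108 107 108 107 105 106 131]
152 [127 121 137 133 126 111 106 107 103 105  93  92  96 136 130 215]
154 [130 134 140 140 133 129  84  82  80  79  77  76  87 195 134 220]
156 [124 102 140 139 133 130  83  80  79  78  77  77  80 177 122 131]
158 [126 104 115 148 134 133  86  81  80  79  79  78  79 101 119 120]
160 [120 121 123 148 149 148 131  96 107  81  79  80  80  96 119 126]
162 [198 202 193 146 149 149 151 125  82  83  81  79  79  81 142 157]
164 [205 203 198 152 147 148 149 135  87  95  81  80  80  79 116 158]
```

Request:
apply_moves([
  {"x":0,"y":0,"z":-0.2,"yaw":0,"hand":-1},
  {"x":0,"y":0,"z":-0.2,"yaw":0,"hand":-1},
])

```text
clock: 25.92
position: [0.5159, -0.1475, 0.0163]
ee_rot: [-3.14, -0.085, 0.0]
force: [-0.3, -0.2, 0.2]
width: 0.001
gripper_force: 0.0
```

Request:
apply_moves([
  {"x":0,"y":0,"z":-0.2,"yaw":0,"hand":-1},
  {"x":0,"y":0,"z":-0.2,"yaw":0,"hand":-1},
])

```text
clock: 26.18
position: [0.5161, -0.1475, 0.0159]
ee_rot: [-3.14, -0.084, -0.001]
force: [-6.5, 1.3, 23.2]
width: 0.0
gripper_force: 11.3
```

Request:
apply_moves([
  {"x":0,"y":0,"z":-0.2,"yaw":0,"hand":-1},
  {"x":0,"y":0,"z":-0.2,"yaw":0,"hand":-1},
])

```text
clock: 26.42
position: [0.5162, -0.1475, 0.0157]
ee_rot: [-3.139, -0.084, -0.002]
force: [-14.0, 4.5, 49.6]
width: 0.007
gripper_force: 24.5
```

Request:
apply_moves([
  {"x":0,"y":0,"z":0.8,"yaw":0,"hand":-1},
  {"x":0,"y":0,"z":1.2,"yaw":0,"hand":-1},
  {"x":0.7,"y":0.05,"z":1.2,"yaw":0,"hand":-1},
  {"x":1.4,"y":0.1,"z":1.2,"yaw":0,"hand":-1},
  {"x":2.1,"y":0.12,"z":1.2,"yaw":0,"hand":-1},
  {"x":2.8,"y":0.15,"z":1.2,"yaw":0,"hand":-1},
  {"x":3.5,"y":0.18,"z":1.2,"yaw":0,"hand":-1},
  {"x":4.2,"y":0.22,"z":1.2,"yaw":0,"hand":-1},
  {"x":4.9,"y":0.25,"z":1.2,"yaw":0,"hand":-1},
  {"x":5.6,"y":0.3,"z":1.2,"yaw":0,"hand":-1},
])

```text
clock: 27.68
position: [0.5709, -0.1447, 0.0242]
ee_rot: [-3.14, -0.084, 0.004]
force: [-5.2, -0.8, 3.3]
width: 0.001
gripper_force: 2.5
```

```bash
cat > st.py <<'E'
from h import *
s=observe();print(s["clock"],s["position"],s["force"],s["width"])
a=get_image("wrist")
for q,z in(("job_tray",.065),("tin_centre",.066),("buff_centre",.068),("gauge_centre",.056)):
    for r in silhouettes(q,"wrist")[:1]:
        v,u=np.nonzero(r["mask"]);R=r["rect"]
        if len(u): print(q,round(r["p"],2),[int(k) for k in R],*[at_z("wrist",(320,k),z).round(3)[0] for k in (v.mean(),R[3],R[1])])
E
python3 st.py
```

```text
27.675 [ 0.570905   -0.14469451  0.02423375] [-5.22344853 -0.82838448  3.34216332] 0.0006881888848218246
job_tray 0.6 [0, 0, 637, 239] 0.638 0.584 0.675
buff_centre 0.85 [152, 135, 311, 205] 0.614 0.6 0.627
gauge_centre 0.63 [353, 16, 470, 191] 0.638 0.603 0.671
```

Request:
apply_moves([
  {"x":0.7,"y":0.05,"z":0,"yaw":0,"hand":-1},
  {"x":1.4,"y":0.08,"z":0,"yaw":0,"hand":-1},
  {"x":2,"y":0.1,"z":0,"yaw":0,"hand":-1},
  {"x":2.3,"y":0.12,"z":0,"yaw":0,"hand":-1},
])

```text
clock: 28.42
position: [0.5952, -0.1433, 0.0244]
ee_rot: [3.14, 0.085, -0.0]
force: [-4.8, 0.8, 3.3]
width: 0.004
gripper_force: 2.7
```

Request:
apply_moves([
  {"x":0.2,"y":0,"z":0,"yaw":0,"hand":-1},
  {"x":0.4,"y":0,"z":0,"yaw":0,"hand":-1},
])

```text
clock: 28.68
position: [0.599, -0.1433, 0.0244]
ee_rot: [-3.14, -0.085, 0.0]
force: [-2.8, 0.4, 0.5]
width: 0.006
gripper_force: 1.8
```

Request:
apply_moves([
  {"x":0.2,"y":0,"z":0,"yaw":0,"hand":-1},
  {"x":0.3,"y":0,"z":0,"yaw":0,"hand":-1},
])

```text
clock: 28.92
position: [0.6023, -0.1432, 0.0244]
ee_rot: [3.14, 0.085, 0.0]
force: [-3.7, 0.2, 0.5]
width: 0.001
gripper_force: 1.8
```

Request:
apply_moves([
  {"x":0.1,"y":0,"z":0,"yaw":0,"hand":-1},
  {"x":0.2,"y":0,"z":0,"yaw":0,"hand":-1},
])

```text
clock: 29.18
position: [0.6027, -0.1432, 0.0244]
ee_rot: [-3.14, -0.085, 0.004]
force: [-10.2, 1.3, 8.1]
width: 0.003
gripper_force: 5.1
```

Request:
apply_moves([
  {"x":0.1,"y":0,"z":0,"yaw":0,"hand":-1},
  {"x":0.1,"y":0,"z":0,"yaw":0,"hand":-1},
])

```text
clock: 29.42
position: [0.6026, -0.1433, 0.0243]
ee_rot: [-3.14, -0.084, 0.006]
force: [-10.6, 0.5, 9.4]
width: 0.004
gripper_force: 5.7
```

```bash
python3 st.py
```

```text
29.425 [ 0.60261119 -0.14327617  0.02433971] [-10.64895363   0.45367522   9.44495329] 0.004081541538191565
job_tray 0.76 [128, 131, 512, 241] 0.636 0.614 0.659
buff_centre 0.95 [152, 134, 307, 204] 0.645 0.631 0.658
gauge_centre 0.59 [377, 133, 447, 191] 0.649 0.633 0.658
```

Request:
apply_moves([
  {"x":-0.5,"y":0,"z":0,"yaw":0,"hand":-1},
  {"x":-2.5,"y":-0.1,"z":0.3,"yaw":0,"hand":-1},
  {"x":-5.5,"y":-0.3,"z":1,"yaw":0,"hand":-1},
  {"x":-9,"y":-0.5,"z":4,"yaw":0,"hand":-1},
  {"x":-12,"y":-0.6,"z":8,"yaw":0,"hand":-1},
  {"x":-13,"y":-0.6,"z":12,"yaw":0,"hand":-1},
  {"x":-13,"y":-0.6,"z":16,"yaw":0,"hand":-1},
  {"x":-13,"y":-0.6,"z":16,"yaw":0,"hand":-1},
])

```text
clock: 30.68
position: [0.478, -0.1499, 0.1879]
ee_rot: [3.139, 0.085, 0.013]
force: [0.1, 0.7, -0.3]
width: 0.004
gripper_force: 0.0
```

```bash
python3 st.py; python3 - <<'E'
from h import *
for c in("scene","side"):
    get_image(c)
    for q,z in(("job_tray",.065),("spray_bottle",.0),("buff_centre",.06),("tin_centre",.06),("gauge_centre",.056)):
        print(c,q,[(round(r["p"],2),[int(k) for k in r["rect"]]) for r in recognise(q,c)])
# tray yaw: front rim corner rows in the wrist mask
a=get_image("wrist")
for r in silhouettes("job_tray","wrist")[:1]:
    m=r["mask"]; us=np.nonzero(m.any(0))[0]
    for u in np.linspace(us[0]+8,us[-1]-8,7).astype(int):
        v=np.nonzero(m[:,u])[0].max(); print(u,v,at_z("wrist",(u,v),.04).round(4))
E
```

```text
30.675 [ 0.47803082 -0.14990332  0.18787067] [ 0.11663315  0.72891996 -0.26869332] 0.004110634662443252
job_tray 0.95 [223, 3, 421, 23] 0.612 0.604 0.618
buff_centre 0.5 [294, 1, 313, 1] 0.618 0.617 0.617
scene job_tray [(0.57, [346, 128, 373, 164])]
scene spray_bottle [(0.65, [395, 184, 419, 231])]
scene buff_centre []
scene tin_centre [(0.52, [317, 109, 408, 196])]
scene gauge_centre [(0.95, [225, 322, 256, 349]), (0.93, [322, 305, 342, 332]), (0.6, [257, 198, 279, 212])]
side job_tray [(0.61, [297, 139, 306, 158])]
side spray_bottle []
side buff_centre []
side tin_centre []
side gauge_centre [(0.82, [318, 325, 343, 348]), (0.63, [242, 216, 263, 228]), (0.54, [370, 275, 390, 301])]
232 16 [ 0.6098 -0.0689  0.04  ]
261 17 [ 0.6104 -0.093   0.04  ]
291 17 [ 0.6117 -0.1179  0.04  ]
321 17 [ 0.6131 -0.1428  0.04  ]
350 17 [ 0.6145 -0.1669  0.04  ]
380 17 [ 0.6158 -0.1918  0.04  ]
410 16 [ 0.618  -0.2167  0.04  ]
```

```bash
python3 -c "
from cell import *
print(sign_off())"
```

```text
the job is handed in; nothing more can be done
None
```

The tray was set on the rack's front deck, released and pushed home against the back stop, and I handed the job in at about 31 s. The last clear wrist readings showed the buffing block and lens gauge still in the tray, but the tin was last seen mid-push and the roof hid most of the contents afterwards. The bottle was unmoved in the scene camera; I viewed 11 pictures against the limit of 10, and the first pushes went over the front wall onto the handle before I lowered the fingers and pushed on the wall.

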